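Press the laryngoscope into its foam pocket

ROBOT

A 6-joint arm with a two-finger parallel gripper is mounted at the origin on the work surface. World frame = base frame: x ahead of the robot, y to its left, z up, the work surface at z = 0. Lengths are in m, angles in rad, forces in N, time in s.
With the tool pointing down it reaches from about 0.275 to 0.775 m from the base axis. Payload 14.6 kg.
Tool frame: the origin (TCP) lies at the very end of the fingers, on their centre line; the grasp point (between the pads) lies 19 mm behind it; z points along the fingers, y is the line along which they close (so a half turn about z gives the same grasp; the last joint's range is limited). The gripper opens to 85 mm and grips with 20 to 120 N. Pads are 22 mm wide; open, the fingers measure 114 mm over their backs; the gripper's body (76 mm by 85 mm) begins 54 mm behind the grasp point. The pads swing forward as they close: fully open they stand 13 mm farther back than shut.
Start: joints at [1.009, 0.263, -0.048, 1.259, 0, 1.415], TCP at [0.208, 0.482, 0.231] pointing down, gripper open.
Joint ranges: [-2.65, 2.65], [-0.89, 1.7], [-1.18, 1.37], [-2.13, 2.11], [-1.35, 1.29], [-3.14, 3.14]. Speed limits (rad/s): [1.89, 1.89, 2.57, 2.79, 3.14, 3.14].

INTERFACE

Orientations are given as [roll, pitch, yaw] about the fixed x, y, z axes, in that order (R = Rz(yaw) Ry(pitch) Rx(roll)).
In Python, from bench import r, solve_ik, monitor, cams, spotter gives the robot as it stands. Calls block until the motion is done:
- r.reach(position, orientation): joint-space move of the TCP to a pose.
- r.servo_line(position, rotation=None, vel=0.15, force_limit=None): straight line of the TCP; rotation=None keeps the orientation; vel is the mean speed in m/s. With force_limit (N) it stops when the force on the tool has changed by that much, and returns True; else False.
- r.set_joints(angles): joint-space move.
- r.open_gripper() and r.grasp(grip_force=None): open the fingers fully, or close them until they stop; grip_force is the grip in N (None keeps the last).
- r.pause(seconds).
- solve_ik(position, orientation): joint angles nearest the present ones, or None.
- monitor.sense(): the state.
- cams.get_image(name): name is "scene" or "top"; returns a dict with "image" (400x640x3 uint8, blue, green, red), "range_z" (400x640 float32, m along the optical axis (not along the pixel's ray), 0 where there is no reading), "camera_matrix" (3x3 intrinsics, pixels), "pose" (4x4, takes a point from camera to world coordinates). Camera axes: x right, y up, looking along -z (the intrinsics and any distortion apply to the point x, -y, -z); pixel columns grow to the right and rows downward; lengths in m; the calibration is good to about 2 mm. A picture is of the moment at which its call begins.
A pose or a line that the arm cannot do raises r.MotionError and nothing moves.
- r.sign_off(): hands the job in; it is judged then, once.
Trained networks look in a picture, given as the dict that the camera call returned (one of the last four; its "shot" number tells which), for a name from the list of things; names that differ only in an ending like _2 or _b are one class to them, and where a whole thing is asked for, a point or a joint stands for the part that bears it (a point fixed in the world has none). Each returns a list of dicts, best first, with "conf" (0 to 1); they miss things now and then, are a little off and sometimes report something else, mostly with a low value. They report only what shows in the picture. A call takes as long as a camera call.
- spotter.recognise(label, picture): "rect" ([left, top, width, height] in pixels, round what is visible of it).
The state is a dict: "time": time; "joint_positions": joint angles; "joint_vel": joint speeds; "tau": joint torques, N m; "tcp_pos": TCP position; "tool_rot": TCP orientation; "wrist_force": force on the tool from outside, world axes, zero at the start; "torque": the same for the moment, N m; "gripper_width": opening from 0.0 (shut) to 1.0 (fully open); "grasp_force": force on a finger pad.
Only numpy, scipy, OpenCV 4.12 (cv2) and the standard library are available. Lean on these libraries where they do the work, as an engineer would, in place of code of your own. Each camera call takes 0.05 s, during which the arm holds its last target. There are 200 camera calls.

TASK

Put the laryngoscope back into the emergency kit: lay it into the matching L-shaped cut-out of the foam in the orange tray, blade in the blade slot, and press it past the springy foam lips until it is fully home and level on the pocket floor. Let go of it, and leave the sanitizer bottle, the metal dish and the tape roll where they are.

Things in the scene. Friction and masses are not known exactly. Their poses are not given: they have to be found in the camera images.
- laryngoscope: Loose laryngoscope lying on its side, L-shaped from above, 0.22 kg. Handle: black ribbed round bar, 30 mm in diameter with narrow flats below and above, 130 mm long in x (-65 to +65 mm), steel head at the +x end; the blade leaves the head towards -y. Origin: on the underside, below the handle's middle; z up. Starts flat on the table. Grip it across the handle (along y) near the origin.
- blade_tip (a point): End of the laryngoscope's straight silver blade, level with its underside: at (54, -110, 0) mm in the laryngoscope's frame. The blade is 12 mm wide in x, centred at x = +54 mm, and lies 7 to 23 mm above the underside.
- tray: Orange kit tray filled with dark grey foam with a yellow bottom layer, fixed to the table; place and yaw vary. Origin on its underside below the middle of the handle pocket; axes as the seated laryngoscope's. Spans x -90 to +90 mm, y -135 to +75 mm; rim 42 mm, foam surface 40 mm above the table. A spare blade sits fast in its own slot along x at y = -101 mm, x -67 to +27 mm.
- pocket (a point): Middle of the handle pocket's yellow floor, 12 mm above the table, with the tray's axes, z up: the laryngoscope's origin belongs here, axes along these. The L-shaped pocket is 28 mm deep; handle part 134 mm long in x, 33 mm wide in y. Finger notches, 44 mm wide in x, as deep,, reach 60 mm out on both sides in y. Seated, the handle's top stands 2 mm above the foam.
- pocket_tip (a point): Point on the floor of the blade slot where the blade tip belongs: at (54, -110, 0) mm in the pocket's frame. The slot is 18 mm wide, centred at x = +54 mm, and ends at y = -115 mm.
- lips (a point): Middle between four springy light grey foam lips, 24 mm above the pocket's middle. They stand at x = -34 and +34 mm on both sides and narrow the handle part to 26 mm. The handle comes to rest on them with its underside about 15 mm above the pocket floor; about 5 to 15 N of slow push down near the handle's middle takes it past them, and they then hold it down.
- sanitizer: Bystander: clear pump bottle with white pump, 66 mm in diameter, 174 mm tall; origin under its centre.
- dish: Bystander: round aluminium bowl, 120 mm in diameter, 40 mm high; origin under its centre.
- tape: Bystander: white tape roll lying flat, 84 mm in diameter, 25 mm high; origin under its centre.

How it is judged:
By the outcome, as a careful person would: the job done as asked, in the order asked, and still so for the second after the job is handed in, with the robot touching nothing.
It also fails if it takes over 42 s, if anything falls off the work surface, if the arm or the gripper's body presses on something with over 40 N, if the wrist force passes 120 N, or if a joint passes its speed limit or range.

## Working session

There is one attempt and no reset: what is moved stays moved. The work goes in short steps, each a Python script; the robot and the scene stay as the last script left them, time stands still between calls to the robot, and variables do not carry over. Pictures are saved under pics/ and viewed, at most 10 in all, crops included, and the job is handed in when it is done.

```bash
mkdir -p pics; ls; python3 - <<'E'
from bench import r, solve_ik, monitor, cams, spotter
import cv2, numpy as np
np.set_printoptions(precision=4,suppress=True)
for n in("scene","top"):
    p=cams.get_image(n); cv2.imwrite(f"pics/{n}1.png",p["image"]); np.savez(f"{n}1.npz",**{k:p[k] for k in("image","range_z","camera_matrix","pose")})
    print(n,p.keys(),p["camera_matrix"],p["pose"])
    for l in("laryngoscope","blade_tip","tray","sanitizer","dish","tape"):
        print(l,[(d["rect"],round(d["conf"],2)) for d in spotter.recognise(l,p)][:3])
print(monitor.sense())
E
```

```text
bench.py
pics
scene dict_keys(['image', 'range_z', 'camera_matrix', 'pose', 'shot']) [[493.7401   0.     321.3396]
 [  0.     493.7401 201.4515]
 [  0.       0.       1.    ]] [[-0.4136 -0.7084  0.5719  1.2663]
 [ 0.9104 -0.3243  0.2567  0.4093]
 [ 0.0037  0.6269  0.7791  1.0783]
 [ 0.      0.      0.      1.    ]]
laryngoscope [([322.6, 198.8, 63.7, 33.4], 0.95)]
blade_tip [([321.9, 198.7, 61.4, 34.9], 0.94), ([413.4, 243.6, 36.8, 62.5], 0.19)]
tray [([187.7, 165.5, 87.8, 66.8], 0.85)]
sanitizer [([411.8, 243.1, 36.7, 60.8], 0.57), ([191.5, 169.3, 84.4, 62.0], 0.25)]
dish [([422.7, 170.1, 45.4, 34.3], 0.8), ([190.6, 165.4, 86.7, 68.9], 0.58)]
tape [([250.1, 262.9, 37.4, 31.9], 0.92)]
top dict_keys(['image', 'range_z', 'camera_matrix', 'pose', 'shot']) [[417.6491   0.     324.7017]
 [  0.     417.6491 205.5988]
 [  0.       0.       1.    ]] [[-0.009   0.9978 -0.0664  0.4282]
 [-1.     -0.0088  0.0021  0.0704]
 [ 0.0015  0.0664  0.9978  1.2173]
 [ 0.      0.      0.      1.    ]]
laryngoscope [([272.3, 195.8, 48.9, 41.9], 0.97)]
blade_tip [([271.0, 194.1, 54.9, 42.3], 0.6)]
tray [([358.1, 135.2, 96.0, 92.1], 0.7)]
sanitizer [([185.4, 146.6, 32.0, 28.3], 0.63)]
dish [([200.5, 256.6, 43.2, 43.9], 0.97), ([357.4, 136.9, 96.9, 90.8], 0.25)]
tape [([321.1, 106.4, 26.8, 33.1], 0.85)]
{'time': 0.7, 'joint_positions': array([ 1.0087,  0.2631, -0.0483,  1.2594, -0.    ,  1.4155]), 'joint_vel': array([ 0.0007, -0.0003, -0.0018, -0.0014, -0.0007,  0.0009]), 'tau': array([  0.0031, -63.7309,  38.4732,   0.001 ,   0.    ,  -0.    ]), 'tcp_pos': array([0.2077, 0.4821, 0.2313]), 'tool_rot': array([-3.1415,  0.    ,  2.7348]), 'wrist_force': array([-0.5311, -0.4755, -0.0525]), 'torque': array([0.016 , 0.047 , 0.0817]), 'grasp_force': 0.0, 'gripper_width': 1.0007385109168159}
```

```bash
python3 - <<'E'
import cv2, numpy as np
a=cv2.imread("pics/top1.png")[90:310,170:470]; cv2.imwrite("pics/t_c.png",cv2.resize(a,(800,587),interpolation=cv2.INTER_CUBIC))
b=cv2.imread("pics/scene1.png")[130:330,170:480]; cv2.imwrite("pics/s_c.png",cv2.resize(b,(800,516),interpolation=cv2.INTER_CUBIC))
E
```

```text
(no output)
```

View pics/t_c.png

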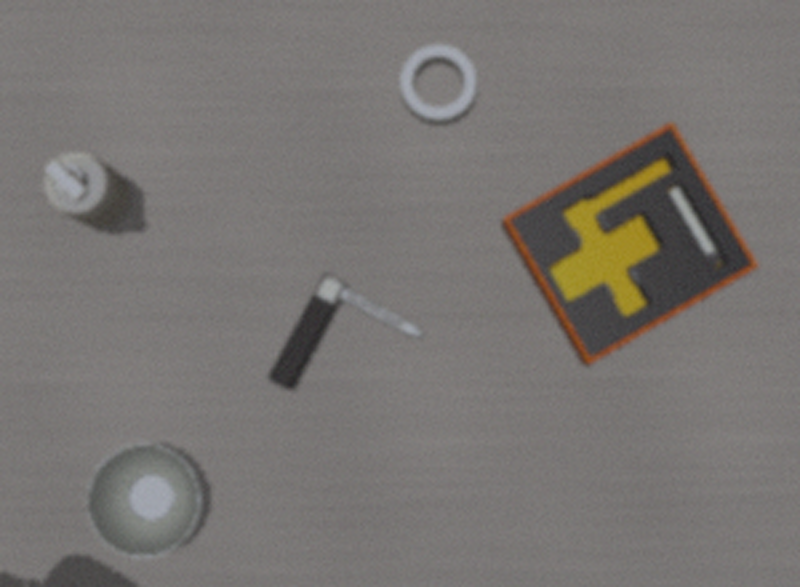

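View pics/s_c.png

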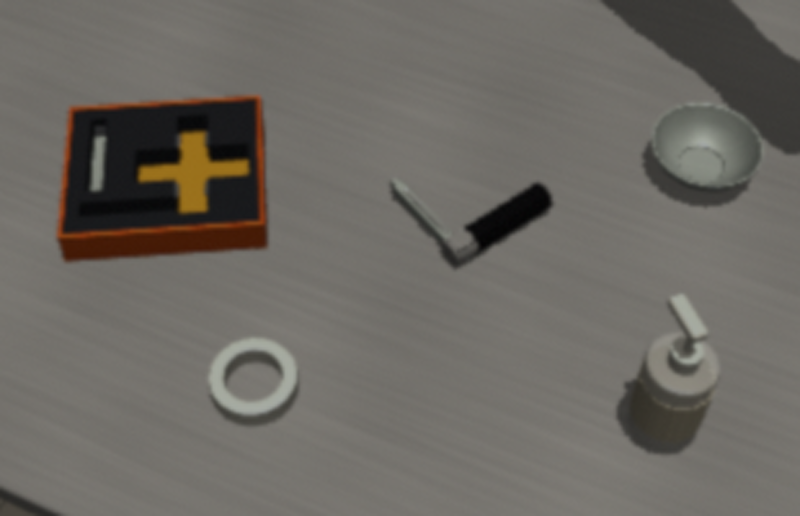

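```bash
cat > fit.py <<'E'
import cv2, numpy as np
from scipy.optimize import minimize
S=6
def project(P,cam):
    pc=(np.c_[P,np.ones(len(P))]@np.linalg.inv(cam["pose"]).T)[:,:3]*[1,-1,-1]
    q=pc@cam["camera_matrix"].T; return q[:,:2]/q[:,2:]
def ray_plane(uv,cam,z):
    d=np.linalg.inv(cam["camera_matrix"])@[uv[0],uv[1],1]; d=cam["pose"][:3,:3]@(d*[1,-1,-1]); o=cam["pose"][:3,3]
    return o+d*(z-o[2])/d[2]
def rect(x0,x1,y0,y1,z): return np.array([[x0,y0,z],[x1,y0,z],[x1,y1,z],[x0,y1,z]],float)
def box(x0,x1,y0,y1,z0,z1): return np.r_[rect(x0,x1,y0,y1,z0),rect(x0,x1,y0,y1,z1)]
def bar(x0,x1,rad=15):
    a=np.linspace(0,2*np.pi,24,endpoint=False); c=np.c_[rad*np.cos(a),15+rad*np.sin(a)]
    return np.array([[x,*q] for x in(x0,x1) for q in c])
def cover(shape,roi,tf,cam,hull):
    """mask (supersampled) of the (hull of the) projected points"""
    m=np.zeros((roi[3]*S,roi[2]*S),np.uint8); q=(project(tf(shape),cam)-roi[:2]+.5)*S-.5
    if hull: q=cv2.convexHull(q.astype(np.float32))[:,0]
    cv2.fillPoly(m,[np.round(q*16).astype(np.int32)],1,shift=4); return m>0
def pose_tf(p):
    x,y,yaw,z=p[:4]; c,s=np.cos(yaw),np.sin(yaw); R=np.array([[c,-s,0],[s,c,0],[0,0,1]])
    return lambda P: P/1000@R.T+[x,y,z]
def lar(p,cam,roi):
    tf=pose_tf(p); C=lambda sh: cover(sh,roi,tf,cam,True)
    L=np.zeros((roi[3]*S,roi[2]*S),np.uint8); xh=42
    L[C(box(48,60,-110,0,7,23))]=1; L[C(bar(-65,xh))]=2; L[C(bar(xh,65))]=3
    return L,4
def tray(p,cam,roi):
    tf=pose_tf(p); C=lambda sh,h=True: cover(sh,roi,tf,cam,h)
    L=np.zeros((roi[3]*S,roi[2]*S),np.uint8)
    L[C(box(-90,90,-135,75,0,42))]=1; L[C(rect(-90,90,-135,75,42))]=2; L[C(rect(-86,86,-131,71,40))]=3
    pk=lambda z: C(rect(-67,67,-16.5,16.5,z))|C(rect(-22,22,-60,60,z))|C(rect(45,63,-115,0,z))
    o=pk(40); L[o]=4; L[o&pk(12)]=5; L[C(rect(-67,27,-107,-95,40))]=6
    return L,7
def cost(p,model,views):
    tot=0
    for cam,roi,w in views:
        L,n=model(p,cam,roi); A=np.stack([cv2.resize((L==i).astype(np.float32),(roi[2],roi[3]),interpolation=cv2.INTER_AREA) for i in range(n)],-1)
        A=cv2.GaussianBlur(A,(0,0),.7).reshape(-1,n)
        I=cam["image"][roi[1]:roi[1]+roi[3],roi[0]:roi[0]+roi[2]].reshape(-1,3).astype(np.float32)
        ww=np.ones(len(I),np.float32) if w is None else w.reshape(-1)
        B=A*ww[:,None]; X=np.linalg.lstsq(B.T@B+1e-2*np.eye(n),B.T@I,rcond=None)[0]
        tot+=(ww[:,None]*(I-A@X)**2).sum()/ww.sum()
    return tot
def fit(model,p0,views,freez=False):
    p0=np.array(p0,float); n=4 if freez else 3
    f=lambda d: cost(np.r_[p0[:n]+d*[.001,.001,.01,.001][:n],p0[n:]],model,views)
    d=np.zeros(n)
    for st in(8,3,1):
        sx=np.vstack([d,d+st*np.eye(n)]); res=minimize(f,d,method="Nelder-Mead",options=dict(initial_simplex=sx,xatol=.03,fatol=1e-3)); d=res.x
    return np.r_[p0[:n]+d*[.001,.001,.01,.001][:n],p0[n:]],res.fun
def roi_of(rc,m=8): return [int(rc[0]-m),int(rc[1]-m),int(rc[2]+2*m),int(rc[3]+2*m)]
E
cat > m1.py <<'E'
from fit import *
np.set_printoptions(precision=4,suppress=True)
T,Sc=[dict(np.load(f"{n}1.npz")) for n in("top","scene")]
l0=np.r_[ray_plane((284,216),T,.015)[:2],-.48,0.]; t0=np.r_[ray_plane((397,184),T,.02)[:2],.5,0.]
vl=[(T,roi_of([272,196,49,42]),None),(Sc,roi_of([322,199,64,33]),None)]
vt=[(T,roi_of([358,135,96,92]),None),(Sc,roi_of([188,166,88,67]),None)]
for m,p,v in((lar,l0,vl),(tray,t0,vt)):
    print(m.__name__,p)
    print(" top",*fit(m,p,v[:1])); print(" scene",*fit(m,p,v[1:])); q,c=fit(m,p,v,True); print(" both+z",q,c)
    for k,(cam,roi,_) in enumerate(v):
        im=cam["image"].copy()[roi[1]:roi[1]+roi[3],roi[0]:roi[0]+roi[2]]; L,n=m(q,cam,roi)
        im=cv2.resize(im,(roi[2]*S,roi[3]*S),interpolation=cv2.INTER_CUBIC)
        e=cv2.Laplacian(L.astype(np.float32),-1)!=0; im[e]=(0,255,0); np.save(f"ov_{m.__name__}{k}.npy",im)
ims=[cv2.resize(np.load(f"ov_{m}{k}.npy"),(400,300)) for m in("lar","tray") for k in(0,1)]
cv2.imwrite("pics/ov1.png",np.vstack([np.hstack(ims[:2]),np.hstack(ims[2:])]))
# depth check
for cam,uvs in((T,[(284,216),(428,197),(397,184)]),):
    for u,v in uvs:
        d=np.median(cam["range_z"][v-1:v+2,u-1:u+2]); q=np.linalg.inv(cam["camera_matrix"])@[u,v,1]*d
        print("depth pt",(cam["pose"]@np.r_[q*[1,-1,-1],1])[:3])
E
python3 m1.py
```

```text
lar [ 0.4792  0.1853 -0.48    0.    ]
 top [ 0.4843  0.1818 -0.4922  0.    ] 82.8329179540765
 scene [ 0.4892  0.1815 -0.4655  0.    ] 265.11322584818885
 both+z [ 0.4856  0.1811 -0.4759 -0.0035] 377.7580879773685
tray [ 0.5684 -0.1412  0.5     0.    ]
 top [ 0.5608 -0.1368  0.5119  0.    ] 124.98578414550735
 scene [ 0.5629 -0.1383  0.5166  0.    ] 161.3519881648619
 both+z [ 0.5615 -0.1389  0.5158 -0.002 ] 316.33230908253654
depth pt [0.4786 0.1841 0.0286]
depth pt [ 0.5283 -0.2247  0.0398]
depth pt [ 0.5694 -0.1427  0.0116]
```

View pics/ov1.png

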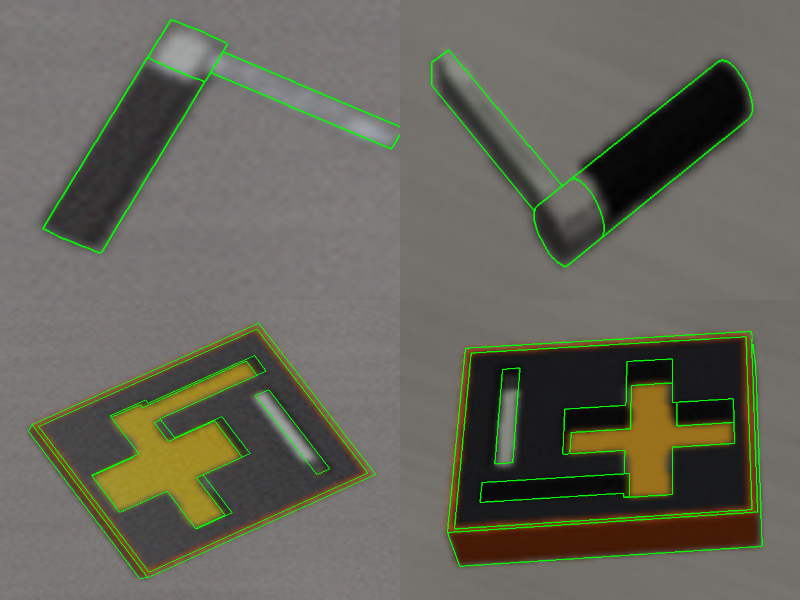

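```bash
cat > h.py <<'E'
from bench import r, solve_ik, monitor, cams, spotter
import numpy as np
from math import pi
np.set_printoptions(precision=4,suppress=True)
LAR=(0.4858,0.1815,-0.478); TRAY=(0.5616,-0.1382,0.515)
def st(msg=""):
    s=monitor.sense(); print(msg,"t",round(s["time"],2),"tcp",s["tcp_pos"],"F",s["wrist_force"],"M",s["torque"],"w",round(float(s["gripper_width"]),3),"gf",round(float(s["grasp_force"]),1)); return s
E
python3 - <<'E'
from fit import *; from h import *
for n in("scene","top"):
    c=dict(np.load(n+"1.npz")); uv=project(np.array([[.2077,.4821,.2313],[.2077,.4821,.30]]),c); print(n,uv)
    v,u=np.mgrid[:400,:640]; q=np.stack([u,v,np.ones_like(u)],-1)@np.linalg.inv(c["camera_matrix"]).T*c["range_z"][...,None]*[1,-1,-1]
    w=q@c["pose"][:3,:3].T+c["pose"][:3,3]
    m=(c["range_z"]>0)&(np.hypot(w[...,0]-.2077,w[...,1]-.4821)<.09)&(w[...,2]>.1); print(m.sum(), np.percentile(w[m][:,2],[0,1,2,5,10,20]) if m.any() else "")
print(solve_ik([LAR[0],LAR[1],.003],[pi,0,LAR[2]+pi]),solve_ik([TRAY[0],TRAY[1],.014],[pi,0,TRAY[2]+pi]))
r.reach([LAR[0],LAR[1],.10],[pi,0,LAR[2]+pi]); st()
E
```

```text
scene [[519.7466 124.1098]
 [528.7511 102.819 ]]
6185 [0.2454 0.2599 0.2728 0.2968 0.3137 0.3443]
top [[147.3472 330.2969]
 [133.8841 337.6797]]
8470 [0.2431 0.2786 0.2963 0.3176 0.3499 0.4478]
[ 0.2003  0.4332 -0.4723  0.6652  0.      0.6783] [-0.3822  0.5012 -0.3019  0.7677  0.     -0.8972]
 t 2.28 tcp [0.4857 0.1823 0.1003] F [ 0.4781  0.2787 -0.5537] M [-0.0234 -0.06    0.0186] w 0.995 gf 0.0
```

```bash
python3 - <<'E'
from h import *
print(r.servo_line([LAR[0],LAR[1],.0015],vel=.12,force_limit=8)); st("down")
r.grasp(60); st("closed")
r.servo_line([LAR[0],LAR[1],.15],vel=.12); st("lift")
import cv2
ims=[]
for n in("scene","top"):
    p=cams.get_image(n); np.savez(f"{n}2.npz",**{k:p[k] for k in("image","range_z","camera_matrix","pose")})
    rc=spotter.recognise("laryngoscope",p); print(rc[:2])
    ims.append(p["image"])
cv2.imwrite("pics/g2.png",np.hstack([cv2.resize(ims[0][100:280,290:470],(400,400)),cv2.resize(ims[1][120:280,210:370],(400,400))]))
E
```

```text
False
down t 3.26 tcp [0.4862 0.1817 0.0021] F [0.3024 0.3736 0.574 ] M [-0.0325  0.024   0.0355] w 0.999 gf 0.0
closed t 3.83 tcp [0.4859 0.1814 0.002 ] F [-1.9532 -0.9588  9.4048] M [-0.2061  0.4713 -0.2096] w 0.332 gf 58.5
lift t 5.22 tcp [0.4855 0.1814 0.1494] F [-0.8625  0.1319 -2.8686] M [-0.0267  0.0229  0.0122] w 0.329 gf 59.1
[{'rect': [323.3, 163.2, 45.9, 34.0], 'conf': 0.82}]
[{'rect': [187.1, 148.2, 30.1, 23.6], 'conf': 0.75}, {'rect': [291.6, 188.0, 35.2, 28.3], 'conf': 0.58}]
```

View pics/g2.png

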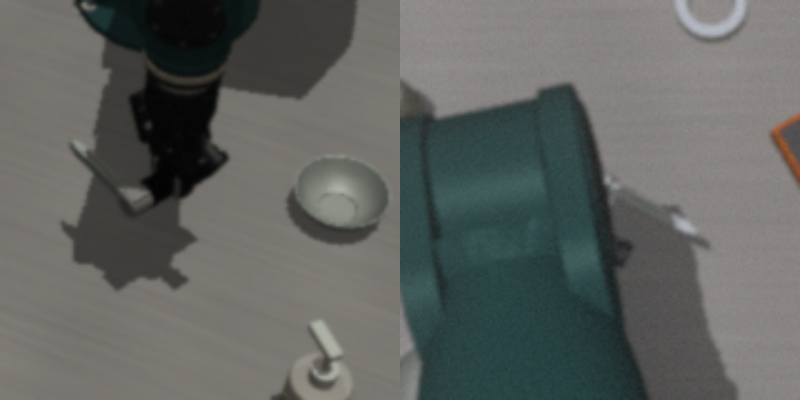

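```bash
cat > m2.py <<'E'
from fit import *
import fit as F
np.set_printoptions(precision=4,suppress=True)
T,Sc=[dict(np.load(f"{n}1.npz")) for n in("top","scene")]
def lar2(p,cam,roi):
    tf=pose_tf(p); C=lambda sh: cover(sh,roi,tf,cam,True)
    L=np.zeros((roi[3]*S,roi[2]*S),np.uint8); rh,xh,zb=p[4:7]
    hd=bar(xh,65,rh)
    L[C(box(48,60,-110,0,zb,zb+16))]=1; L[C(bar(-65,xh))]=2; L[C(hd)]=3
    return L,4
vl=[(T,[262,186,75,62],None),(Sc,[310,188,86,56],None)]
def run(v,p0,sc):
    sc=np.array(sc); p0=np.array(p0,float); idx=sc>0; d=np.zeros(idx.sum())
    def full(d): p=p0.copy(); p[idx]+=d*sc[idx]; return p
    for st in(4,2,1):
        res=minimize(lambda d:cost(full(d),lar2,v),d,method="Nelder-Mead",options=dict(initial_simplex=np.vstack([d,d+st*np.eye(len(d))]),xatol=.03,fatol=1e-3,maxiter=500)); d=res.x
    return full(d),res.fun
p0=[.4856,.1811,-.478,0,12,42,7]
for nm,v in(("top",vl[:1]),("scene",vl[1:]),("both",vl)):
    q,c=run(v,p0,[.001,.001,.01,0,1,1.5,0]); print(nm,q,c)
for nm,k in(("top",0),("scene",1)):  # dark handle + blade only, head masked out by ignoring its pixels
    cam,roi,_=vl[k]; w=1-cv2.dilate(cv2.resize(cover(bar(36,70),roi,pose_tf(p0),cam,True).astype(np.float32),(roi[2],roi[3]),interpolation=cv2.INTER_AREA),np.ones((3,3)))
    q,c=run([(cam,roi,w)],p0,[.001,.001,.01,0,0,0,0]); print(nm,"nohead",q,c)
E
python3 m2.py
```

```text
top [ 0.4856  0.1814 -0.4848  0.      7.5488 38.5357  7.    ] 51.576235222705016
scene [ 0.4902  0.1808 -0.4748  0.     16.8558 36.4688  7.    ] 166.42395495277535
both [ 0.489   0.1806 -0.4824  0.     15.8413 35.2705  7.    ] 273.114482927373
top nohead [ 0.4861  0.1807 -0.4947  0.     12.     42.      7.    ] 32.17664053828294
scene nohead [ 0.4907  0.18   -0.4823  0.     12.     42.      7.    ] 97.61211166746389
```

```bash
cat >> h.py <<'E'
def shot(tag):
    import cv2
    out={}
    for n in("scene","top"):
        p=cams.get_image(n); np.savez(f"{n}{tag}.npz",**{k:p[k] for k in("image","range_z","camera_matrix","pose")}); out[n]=p
    a=cv2.resize(out["scene"]["image"][140:260,170:290],(400,400),interpolation=cv2.INTER_CUBIC); b=cv2.resize(out["top"]["image"][115:245,340:470],(400,400),interpolation=cv2.INTER_CUBIC)
    cv2.imwrite(f"pics/v{tag}.png",np.hstack([a,b]))
def tcp_for(dx=0,dy=0,off=.0021):
    c,s=np.cos(TRAY[2]),np.sin(TRAY[2]); x=dx-off
    return TRAY[0]+c*x-s*dy, TRAY[1]+s*x+c*dy
E
python3 - <<'E'
from h import *
x,y=tcp_for()
r.reach([x,y,.12],[pi,0,TRAY[2]+pi]); st("over")
r.servo_line([x,y,.060],vel=.1,force_limit=6); st("low")
shot(3)
E
```

```text
over t 6.83 tcp [ 0.5598 -0.1386  0.12  ] F [ 0.3457  0.5671 -1.9792] M [ 0.0683 -0.0631 -0.0088] w 0.331 gf 59.1
low t 7.58 tcp [ 0.5601 -0.1392  0.0605] F [ 0.3215 -0.7807 -2.2732] M [-0.0252  0.006   0.0521] w 0.325 gf 59.1
```

View pics/v3.png

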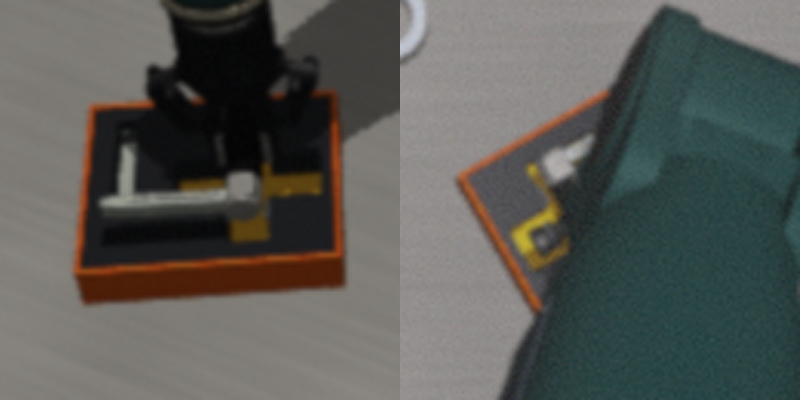

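```bash
cat > m3.py <<'E'
from fit import *
from h import TRAY
import sys
np.set_printoptions(precision=4,suppress=True)
tag,dz,gx,gy=sys.argv[1],float(sys.argv[2]),float(sys.argv[3]),float(sys.argv[4])
c=dict(np.load(f"scene{tag}.npz")); t=np.array([.5629,-.1383,.5166])
R=lambda a:np.array([[np.cos(a),-np.sin(a)],[np.sin(a),np.cos(a)]])
# tray re-fit is not needed (fixed); start from the ideal pose in this camera's tray frame
p0=np.r_[t[:2]+R(t[2])@[gx,gy],t[2],dz]
roi=[180,170,80,60]
def blade(p,cam,roi):
    tf=pose_tf(p); L=np.zeros((roi[3]*S,roi[2]*S),np.uint8)
    L[cover(box(48,60,-110,-17,7,15),roi,tf,cam,True)]=1; L[cover(rect(48,60,-110,-17,23),roi,tf,cam,True)]=2
    L[cover(box(48,60,-110,-17,15,23),roi,tf,cam,True)&(L==0)]=1
    return L,3
def mask(p,g):
    m=cover(box(48,60,-112,-22,7,23),roi,pose_tf(p),c,True).astype(np.uint8); m=cv2.dilate(m,np.ones((g*S,g*S)))
    return cv2.resize(m.astype(np.float32),(roi[2],roi[3]),interpolation=cv2.INTER_AREA)
p=p0
for g in(9,7,7):
    w=mask(p,g); p,f=fit(blade,p,[(c,roi,w)])
print("rel mm",R(t[2]).T@(p[:2]-t[:2])*1000,"dyaw",p[2]-t[2],f, "tip rel",(R(t[2]).T@(pose_tf(p)(np.array([[54,-110,0.]]))[0,:2]-t[:2])*1000))
im=cv2.resize(c["image"][roi[1]:roi[1]+roi[3],roi[0]:roi[0]+roi[2]],(800,600),interpolation=cv2.INTER_CUBIC)
for q,col in((p,(0,255,0)),):
    h=cv2.convexHull(project(pose_tf(q)(box(48,60,-110,-17,7,23)),c).astype(np.float32))[:,0]; cv2.polylines(im,[np.round((h-roi[:2]+.5)*10).astype(int)],True,col,1)
tf=pose_tf(np.r_[t,0.])
for a in(rect(45,63,-115,0,40),rect(-67,67,-16.5,16.5,40),rect(-22,22,-60,60,40),rect(-90,90,-135,75,42),rect(-22,22,-60,60,12)):
    cv2.polylines(im,[np.round((project(tf(a),c)-roi[:2]+.5)*10).astype(int)],True,(255,255,0),1)
cv2.imwrite(f"pics/f{tag}.png",im)
E
python3 m3.py 3 .0585 0 0
```

```text
rel mm [-0.8452  7.2787] dyaw -0.01500072651039741 1657.5228148193276 tip rel [  51.4987 -103.5189]
```

View pics/f3.png

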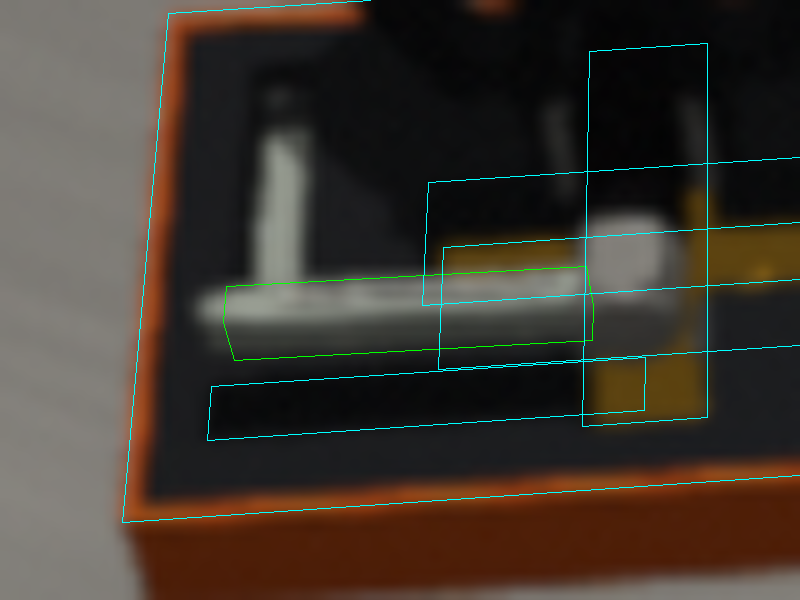

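```bash
cat > m4.py <<'E'
from fit import *
import sys
np.set_printoptions(precision=2,suppress=True)
tag,dz=sys.argv[1],float(sys.argv[2]); c=dict(np.load(f"scene{tag}.npz")); g=c["image"].astype(np.float32).mean(2)
tf=pose_tf([.5629,-.1383,.5166,dz])
P=project(tf(np.array([[48,-108,23.],[48,-20,23],[60,-108,23],[60,-20,23],[54,-110,23],[54,-110,15],[54,-109,23]])),c)
Px=project(tf(np.array([[49,-108,23.],[49,-20,23],[54,-108,23]])),c); print("px per mm x",(Px[:2]-P[:2])/1,"pred tip",P[4],P[5],"per mm y",P[6]-P[4])
for u in list(range(201,205))+list(range(213,236,2)):
    col=g[170:225,u]; pred=np.interp(u,[P[0,0],P[1,0]],[P[0,1],P[1,1]]); pl=np.interp(u,[P[2,0],P[3,0]],[P[2,1],P[3,1]])
    k=int(np.argmax(np.where(np.abs(np.arange(170,225)-pred-1)<7,col,0))); lo=col[max(k-5,0):k-2].min(); h=(lo+col[k])/2
    i=k
    while col[i]>h: i-=1
    e=170+i+(h-col[i])/(col[i+1]-col[i]); j=k
    while col[j]>h: j+=1
    e2=170+j-1+(col[j-1]-h)/(col[j-1]-col[j])
    print(u,"upper obs",round(e,2),"pred",round(pred,2),"lower obs",round(e2,2),"pred",round(pl,2),col[k-3:k+7].astype(int))
for v in(199,200,201,202,203): print(v,g[v,194:206].astype(int))
E
python3 m4.py 3 .0585
```

```text
px per mm x [[-0.02  0.3 ]
 [-0.01  0.3 ]] pred tip [199.37 200.83] [199.95 202.76] per mm y [ 0.39 -0.03]
201 upper obs 198.72 pred 198.94 lower obs 201.96 pred 202.51 [ 31  45  90 128 117  76  56  50  35  29]
202 upper obs 198.54 pred 198.87 lower obs 201.91 pred 202.44 [ 29  54 107 139 125  79  57  54  37  28]
203 upper obs 198.31 pred 198.81 lower obs 201.89 pred 202.38 [ 28  67 125 147 130  80  56  53  37  29]
204 upper obs 198.24 pred 198.74 lower obs 201.87 pred 202.31 [ 36  76 132 150 135  83  58  53  38  29]
213 upper obs 197.56 pred 198.14 lower obs 202.08 pred 201.7 [ 53  95 118 124 114  78  59  53  35  25]
215 upper obs 197.32 pred 198.0 lower obs 201.7 pred 201.57 [ 66 116 134 136 108  71  58  51  34  23]
217 upper obs 197.37 pred 197.87 lower obs 201.62 pred 201.43 [ 64 109 119 132 101  68  55  46  33  23]
219 upper obs 197.27 pred 197.74 lower obs 201.5 pred 201.3 [ 66 108 112 126  92  63  54  43  30  18]
221 upper obs 197.16 pred 197.6 lower obs 201.45 pred 201.17 [ 67 112 117 125  86  60  53  42  28  18]
223 upper obs 196.98 pred 197.47 lower obs 201.42 pred 201.03 [
[... 207 characters left out ...]
54  69 103 129 119 119  81  58  51  36]
229 upper obs 195.97 pred 197.07 lower obs 201.34 pred 200.63 [ 55  73 106 127 118 115  81  57  50  35]
231 upper obs 196.09 pred 196.93 lower obs 201.09 pred 200.49 [ 56  71 102 125 124 112  76  57  50  36]
233 upper obs 195.83 pred 196.8 lower obs 200.77 pred 200.36 [ 58  82 117 129 123 102  71  57  50  35]
235 upper obs 196.21 pred 196.71 lower obs 200.23 pred 200.27 [ 84 121 133 133  99  68  56  45  31  19]
199 [ 98  79  47  29  31  42  67  90 107 125 132 138]
200 [ 97  78  47  30  35  57  99 128 139 147 150 151]
201 [ 97  75  46  30  32  56  93 117 125 130 135 138]
202 [98 70 43 29 29 40 60 76 79 80 83 87]
203 [91 57 36 30 28 31 41 56 57 56 58 59]
```

```bash
python3 - <<'E'
from h import *
x,y=tcp_for(.0004)
print(r.servo_line([x,y,.014],vel=.03,force_limit=5)); st("a")
E
```

```text
True
a t 8.61 tcp [ 0.5602 -0.1396  0.0328] F [ 3.2005 -2.459  -2.5436] M [-0.6043 -0.633   0.187 ] w 0.329 gf 59.1
```

```bash
python3 - <<'E'
from h import *
for dy,z in((-.0006,.0328),(-.0006,.030),(-.0006,.028)):
    x,y=tcp_for(.0004,dy)
    print(r.servo_line([x,y,z],vel=.02,force_limit=10)); s=st(); c,n=np.cos(TRAY[2]),np.sin(TRAY[2]); f=s["wrist_force"]; m=s["torque"]
    print("tray F",c*f[0]+n*f[1],-n*f[0]+c*f[1],f[2],"M",c*m[0]+n*m[1],-n*m[0]+c*m[1],m[2])
E
```

```text
False
 t 8.86 tcp [ 0.5605 -0.1398  0.0328] F [ 1.3196 -3.2522 -2.1482] M [-0.8333 -0.1622  0.1524] w 0.329 gf 59.2
tray F -0.4533968900612668 -3.4803054428252898 -2.1481754743508263 M -0.8050808058311034 0.26921510713893126 0.15236592317469116
True
 t 9.07 tcp [ 0.5609 -0.1402  0.0305] F [ 1.4921 -2.029  -0.9423] M [-0.2847 -0.4679  0.1644] w 0.327 gf 59.1
tray F 0.2992394545879725 -2.5007772044086716 -0.9423134747223096 M -0.47823682137215306 -0.26693260524095475 0.16444947530071044
True
 t 9.28 tcp [ 0.561  -0.1398  0.0286] F [ 2.0525 -1.1069 -0.3609] M [-0.0939 -0.3859  0.0843] w 0.33 gf 59.3
tray F 1.2411227846885442 -1.974253165100723 -0.3608681028178945 M -0.27174200530245324 -0.28960294500284095 0.08433313991928207
```

```bash
python3 - <<'E'
from h import *
for z in (.024,.019,.0140):
    x,y=tcp_for(.0004,-.0008)
    b=r.servo_line([x,y,z],vel=.02,force_limit=22); s=st(b); c,n=np.cos(TRAY[2]),np.sin(TRAY[2]); f=s["wrist_force"]; m=s["torque"]
    print("tray F",c*f[0]+n*f[1],-n*f[0]+c*f[1],f[2],"M",c*m[0]+n*m[1],-n*m[0]+c*m[1],m[2])
    if b: break
E
```

```text
False t 9.66 tcp [ 0.5611 -0.1397  0.0243] F [3.5402 0.6025 3.7097] M [ 0.0117 -0.6085  0.039 ] w 0.331 gf 59.9
tray F 3.3777956398605467 -1.2193205324633687 3.7097296807646734 M -0.289522705085133 -0.5352959855471829 0.039044263915239644
False t 10.06 tcp [ 0.5606 -0.1397  0.0188] F [ 5.8681  0.0226 -3.577 ] M [-0.1902 -1.0173  0.1644] w 0.33 gf 59.2
tray F 5.118083774446703 -2.8705187479595957 -3.576997507824606 M -0.6665553854255573 -0.791665189438334 0.16442580151723404
True t 10.38 tcp [ 0.5605 -0.14    0.014 ] F [-0.937   0.5515  6.589 ] M [-0.0027  0.224   0.1328] w 0.33 gf 60.3
tray F -0.5437901518860289 0.9414576989859796 6.588990948205405 M 0.10795342031818278 0.19624231443466522 0.13283126871648182
```

```bash
python3 - <<'E'
from h import *
r.open_gripper(); s=st("open")
p=s["tcp_pos"]; print(r.servo_line([p[0],p[1],.11],vel=.1)); st("up")
r.grasp(20)
x,y=tcp_for(.0,0)
print(r.servo_line([x,y,.055],vel=.08,force_limit=8))
print(r.servo_line([x,y,.036],vel=.02,force_limit=18)); st("press")
r.servo_line([x,y,.12],vel=.12)
r.reach([.40,.20,.25],[pi,0,TRAY[2]+pi]); st("away")
shot(5)
E
```

```text
open t 10.97 tcp [ 0.561  -0.1402  0.014 ] F [-0.1453  0.5964 -0.6571] M [ 0.0031 -0.0149 -0.018 ] w 0.999 gf 0.0
False
up t 12.07 tcp [ 0.5607 -0.14    0.1094] F [ 1.1646  0.7235 -0.4556] M [-0.0003  0.0057  0.0032] w 1.001 gf 0.0
False
True
press t 14.36 tcp [ 0.5597 -0.1391  0.042 ] F [-2.6755  1.7623 12.469 ] M [ 0.2815  0.5719 -0.0313] w -0.004 gf 6.0
away t 16.63 tcp [0.4005 0.1995 0.2496] F [ 0.0992  0.3975 -0.9245] M [-0.0094  0.0112  0.0369] w 0.0 gf 0.0
```

View pics/v5.png

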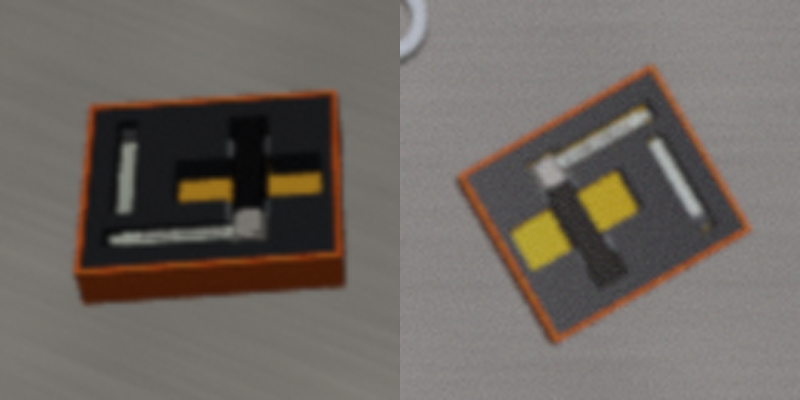

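The handle (right crop, about (540,165) to (605,280)) lies in the pocket with the blade in its slot. A push on top met the handle at z = 42 mm, the seated height. I'll check that it is level from depth.

```bash
python3 - <<'E'
from fit import *
import numpy as np
np.set_printoptions(precision=1,suppress=True)
for n,t in(("top",[.5608,-.1368,.512]),("scene",[.5629,-.1383,.5166])):
    z=[]
    for P in([-55,0,42],[-30,0,42],[0,0,42],[30,0,42],[55,0,40],[54,-40,35],[54,-95,35],[-60,-60,40],[70,40,40],[0,-40,12],[0,40,12]):
        c=dict(np.load(n+"5.npz")) if not z else c
        u,v=np.round(project(pose_tf([*t,0.])(np.array([P],float)),c)[0]).astype(int)
        d=np.median(c["range_z"][v-1:v+2,u-1:u+2]); q=np.linalg.inv(c["camera_matrix"])@[u,v,1]*d
        z.append((c["pose"]@np.r_[q*[1,-1,-1],1])[2]*1000)
    print(n,np.array(z))
E
```

```text
top [41.5 43.1 40.9 41.8 43.  35.9 33.8 39.5 38.6 11.3 10.6]
scene [41.  41.8 42.6 40.  43.3 36.6 35.3 41.6 41.5 40.8 39.1]
```

Depth puts the handle at 41–43 mm along its whole length and the blade at 34–37 mm, where about 35 is expected. It is level and home.

```bash
python3 -c "
from h import *
print(r.sign_off())"
```

```text
the job is handed in; nothing more can be done
None
```

The laryngoscope is in its foam pocket, past the lips, level on the floor and released; the sanitizer, dish and tape were not touched, and the job was handed in at about 17 s of the 42 s allowed.

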